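# Seat a test plate against the stops of a cam fixture and clamp it

## Robot

A 6-joint arm with a two-finger parallel gripper is mounted at the origin on a cart in front of the work surface, level with it; the furniture and walls round the work are solid. World frame = base frame: x ahead of the robot, y to its left, z up, the work surface at z = 0. Lengths are in m, angles in rad, forces in N, time in s.
With the tool pointing down it reaches from about 0.375 to 0.975 m from the base axis. Payload 3.8 kg.
Tool frame: the origin (TCP) lies on the mounting face of the last link; the fingertips stand 173 mm ahead of it and the grasp point (between the pads) lies 155 mm ahead of it; z points along the fingers, y is the line along which they close (so a half turn about z gives the same grasp; the last joint's range is limited). The gripper opens to 85 mm and grips with 20 to 120 N. Pads are 22 mm wide; open, the fingers measure 114 mm over their backs; the gripper's body (76 mm by 85 mm) begins 54 mm behind the grasp point. The pads swing forward as they close: fully open they stand 13 mm farther back than shut.
Start: joints at [1.166, 0.264, 1.604, -0, 1.274, -0.037], TCP at [0.243, 0.63, 0.405] pointing down, gripper open.
Joint ranges: [-2.63, 2.63], [-0.94, 2.18], [0.31, 2.57], [-1.31, 4.45], [0, 2.66], [-2.55, 2.55]. Speed limits (rad/s): [2.57, 2.57, 3.14, 3.14, 3.14, 3.14].

## Interface

Orientations are given as a rotation vector (axis times angle).
In Python, from workcell import bot gives the robot as it stands.
- The arm moves only by the tool drive_tool, never from a script. Its argument "increments" is a list of rows, each an object with "delta_pos": the shift along the tool's x, y, z in mm, a list of three; "turn": the turn about the tool's z in rad; "jaw": the opening, from -1 (shut) to 1 (fully open). A call has 1 to 8 rows; each row shifts and turns the commanded pose from where the row before left it, along the tool's axes as they then stand; what a row does not reach is not made up. A row lasts 1/12 s, in which the tool goes at most 41.7 mm and 7.16 degrees, less where a joint would pass 70% of its speed; a pose out of reach is approached as far as the arm can. A call is refused whole if a number of a shift passes 41.7 or a number of a turn 0.125, either way. A call with a gripper value outside its range is refused whole. The fingers move at their own pace and stop on an object; "grip_force" is the grip in N (left out, the last holds). Time passes only in rows, so rows that do not move let the fingers close. It gives the time, the measured TCP pose, the force, the opening and the grip force at its end, in the units of the state.
- bot.read_state(): the state, without advancing time (a new reading comes with each control period).
- bot.read_camera(name): name is "scene" or "top"; returns a dict with "pixels" (480x640x3 uint8, red, green, blue), "fovy" (degrees; the focal length in pixels is half the picture's height over the tangent of half this angle, whatever the lens; pixels are square), "cx", "cy" (the principal point, pixels), "camera_from_world" (4x4, takes a point from world to camera coordinates). Camera axes: x right, y down, z forward; pixel columns grow to the right and rows downward; lengths in m; the calibration is good to about 2 mm. A picture is of the moment at which its call begins. There is no depth.
- bot.finish_job(): hands the job in; it is judged then, once.
The state is a dict: "time": time; "q": joint angles; "joint_vel": joint speeds; "joint_torque": joint torques, N m; "tool_pos": TCP position; "tcp_rot": TCP orientation; "wrist_force": force on the tool from outside, world axes, zero at the start; "torque": the same for the moment, N m; "width": opening from 0.0 (shut) to 1.0 (fully open); "grip_force": force on a finger pad.
Only numpy, scipy, OpenCV 4.12 (cv2) and the standard library are available. Lean on these libraries where they do the work, as an engineer would, in place of code of your own. Each camera call takes 0.05 s, during which the arm holds its last target. There are 200 camera calls.

## Task

Get the square steel test plate ready for hardness testing: push it along the base of the fixture until it lies flat against both the long rear fence and the short end stop, then swing the lever of the cam clamp round to its dead stop so that the cam holds the plate there. Only push with the fingers: never lift or tip the plate, and leave the other things lying beside the fixture where they are.

Things in the scene. Friction and masses are not known exactly. Their poses are not given: they have to be found in the camera images.
- fixture: Specimen fixture fixed to the bench: dark steel base 190 (x) x 295 (y) x 12 mm, origin on the bench; base spans x -95..95, y -145..150 mm in its frame, top at z = 12 mm. Two 8 mm dowels, tops at z = 36 mm, stand 26 mm from the clamp pivot and stop the lever at either end of its swing.
- seat (a point): Where the centre of the seated plate's underside belongs: on the base top, at x = 40, y = 55, z = 12 mm in the fixture's frame, same axes as the fixture.
- fence (a point): Point on the inner face (which looks to the fixture's -x) of the bright steel rear fence, at x = 65, y = -15, z = 19 mm in the fixture's frame. The fence is straight along the fixture's y from y = -130 to 100 mm, 18 mm thick, 14 mm high above the base top.
- end_stop (a point): Centre of the face (which looks to the fixture's -y) of the bright steel end stop block, at x = 36, y = 80, z = 19 mm in the fixture's frame; 34 mm long along x, 20 mm thick, 14 mm high above the base top.
- plate: Plain square steel test plate 50 x 50 x 10 mm, about 0.2 kg, no holes, loose on the fixture base, in the part on the -y side of the clamp, turned up to 0.4 rad from the fixture's axes. Origin at the centre of its underside (on the base top), axes along its edges. Any of its edges may go to the fence.
- clamp (a joint): Clamp angle, rad, growing anticlockwise seen from above: 0 open, 1.9 dead stop (clamped); starts at 0 to 0.5. The lever points 2.0 rad + this value from the fixture's x axis, so it swings from the end-stop side round the robot's side. It stays where left; about 2 N at the ball moves it, up to 10 N once the cam squeezes (from about 1.65).
- clamp_ball (a point): Centre of the black ball, 25 mm diameter, on the free end of the clamp lever, 39 mm above the bench, 75 mm from the pivot. The rest of the lever is a steel rod of 8.4 mm diameter that drops towards the pivot.
- clamp_pivot (a point): Point on the vertical axis of the clamp at base-top height (x = -5, y = 55 mm in the fixture's frame). Round it turns the cam, an eccentric steel disc of 32 mm diameter, z = 14 to 24 mm. At its starting angles it leaves at least 54 mm to the fence, so the plate, lying along the fence, slides past it from the -y side.
- oblong_plate: Steel plate 50 x 80 x 6 mm with two holes, loose on the bench beside the fixture on its -y side; not to be moved. Origin at the centre of its underside.
- micrometer: Outside micrometer 49 x 155 x 12 mm, loose on the bench beside the fixture on its -y side; not to be moved. Origin at the centre of its underside.
- block: Small steel gauge block 30 x 20 x 9 mm, loose on the bench beside the fixture on its -y side; not to be moved. Origin at the centre of its underside.
Mind the look-alikes: they are no part of the job. Leave any red look-alike of the plate alone.

How it is judged:
By the outcome, as a careful person would: the job done as asked, in the order asked, and still so for the second after the job is handed in, with the robot touching nothing.
It also fails if it takes over 61 s, if anything falls off the work surface, if the arm or the gripper's body presses on something with over 40 N, if the wrist force passes 120 N, or if a joint passes its speed limit or range.

## Working session

There is one attempt and no reset: what is moved stays moved. The work goes in short steps, Python scripts to look and compute and a tool call to move; the robot and the scene stay as the last step left them, time stands still between calls to the robot, and variables do not carry over. Pictures are saved under pics/ and viewed, at most 10 in all, crops included, and the job is handed in when it is done.

Besides the shell and the picture viewer there is one more tool, called after "Request:" as a command line: name --argument value ..., lists and objects as JSON in quotes. drive_tool: Moves the arm, as the interface text tells. Its arguments: {"type":"object","properties":{"increments":{"type":"array"},"grip_force":{"type":"number"}},"required":["increments"]}

```bash
mkdir -p pics; ls
python3 - <<'E'
from workcell import bot
import cv2,numpy as np
for n in("scene","top"):
    c=bot.read_camera(n);cv2.imwrite(f"pics/{n}0.png",c["pixels"][:,:,::-1]);print(n,c["fovy"],c["cx"],c["cy"],np.round(c["camera_from_world"],4).tolist())
s=bot.read_state();print(s)
E
```

```text
pics
scene 46.519800135479976 315.9305959460195 233.1179171918479 [[0.6353, -0.772, -0.0187, -0.3408], [-0.5667, -0.4496, -0.6904, 0.3613], [0.5246, 0.4492, -0.7232, 0.7714], [0.0, 0.0, 0.0, 1.0]]
top 51.410495947427364 316.76446231958585 239.19641361030142 [[0.0008, -1.0, -0.0017, 0.0297], [-0.9962, -0.0006, -0.0868, 0.5706], [0.0868, 0.0017, -0.9962, 0.8613], [0.0, 0.0, 0.0, 1.0]]
{'time': 0.1, 'q': array([ 1.16608565e+00,  2.64679183e-01,  1.60523577e+00,  1.97774651e-05,
        1.27369089e+00, -3.68969019e-02]), 'joint_vel': array([ 0.00119717, -0.00228632, -0.00171794, -0.00048706,  0.00029218,
       -0.00037321]), 'joint_torque': array([ 1.00581296e-04, -5.16706789e+01, -3.68592489e+01, -1.25093425e-04,
        6.30053037e-03,  7.51759785e-06]), 'tool_pos': array([0.24259016, 0.62957299, 0.40348614]), 'tcp_rot': array([-5.74433908e-01, -3.08816038e+00,  3.07859098e-03]), 'wrist_force': array([-0.1482452 ,  0.49404711,  0.68200987]), 'torque': array([ 0.00814822, -0.01546705, -0.00765268]), 'grip_force': 0.0, 'width': 0.9990506316198371}
```

View pics/scene0.png

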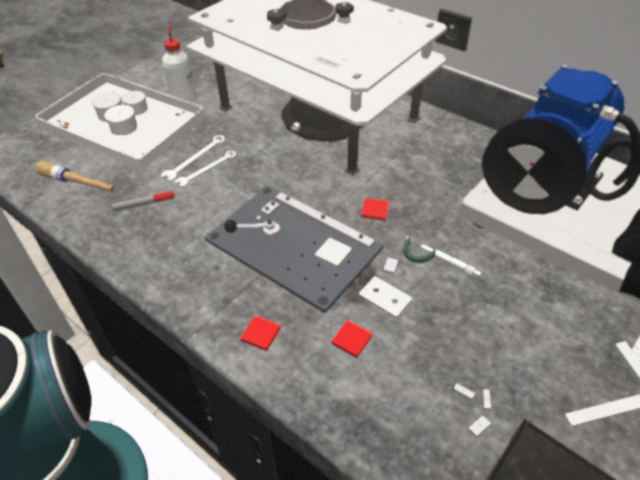

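View pics/top0.png

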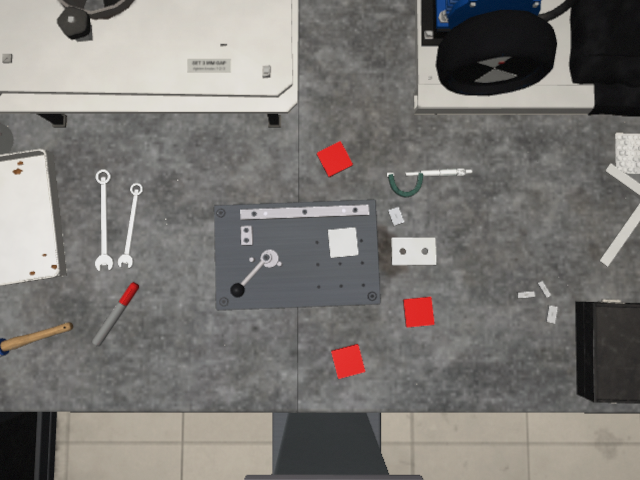

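The plate is the bright, hole-free square on the base at top (343,242). What could be mistaken for it: the oblong plate with holes (413,250), the block (397,215), and the red squares (334,158), (418,311) and (348,361). The lever ball is at (237,290), the pivot at (269,259), the fence runs from (240,213) to (369,210), and the end stop is at (246,235).

```bash
cat > h.py <<'E'
from workcell import bot
import cv2,numpy as np
def cast(c,uv,z):
    f=240/np.tan(np.radians(c["fovy"])/2);T=c["camera_from_world"];R=T[:3,:3];o=-R.T@T[:3,3]
    uv=np.atleast_2d(uv).astype(float)
    d=np.c_[(uv[:,0]-c["cx"])/f,(uv[:,1]-c["cy"])/f,np.ones(len(uv))]@R
    return (o+d*((z-o[2])/d[:,2])[:,None])[:,:2]
def masks(c):
    hsv=cv2.cvtColor(c["pixels"],cv2.COLOR_RGB2HSV);return hsv
def blobs(m,amin=20):
    cs,_=cv2.findContours(m.astype(np.uint8),cv2.RETR_EXTERNAL,cv2.CHAIN_APPROX_NONE)
    return [k for k in cs if cv2.contourArea(k)>amin]
def rect(c,k,z):  # metric rect (mm) of contour cast on plane z
    p=(cast(c,k[:,0],z)*1000).astype(np.float32);return cv2.minAreaRect(p)
E
cat > m.py <<'E'
from h import *
import sys
c=bot.read_camera("top");I=c["pixels"];h=masks(c)
roi=np.zeros(I.shape[:2],bool);roi[195:315,205:384]=1
br=roi&(h[...,2]>150)&(h[...,1]<60)
for k in blobs(br):
    for z in (.022,.026): print(k[:,0].mean(0).round(1),cv2.contourArea(k),z,np.round(np.concatenate([np.ravel(x) for x in rect(c,k,z)]),1))
g=h[...,2];bl=roi&(g<40)
for k in blobs(bl,40): print("dark",cv2.minEnclosingCircle(k),rect(c,k,.039))
bb=roi&(h[...,1]>25)&(g<110)&(g>40)
for k in blobs(bb,3000): print("base",rect(c,k,.012),cv2.boxPoints(rect(c,k,.012)))
cv2.imwrite(sys.argv[1],cv2.resize(I[190:320,200:390,::-1],None,fx=4,fy=4,interpolation=cv2.INTER_CUBIC))
E
python3 m.py pics/c1.png
```

```text
[261.9 265.5] 308.0 0.022 [523.6 135.5  35.4  79.3  27.9]
[261.9 265.5] 308.0 0.026 [523.5 135.1  35.2  78.9  27.9]
[342.6 242. ] 739.0 0.022 [566.2 -16.2  50.7  50.7   5.8]
[342.6 242. ] 739.0 0.026 [565.9 -16.   50.5  50.5   5.8]
[246.  235.3] 177.0 0.022 [578.3 156.5  32.5  17.9   0.7]
[246.  235.3] 177.0 0.026 [577.9 155.9  32.3  17.8   0.7]
[304.5 211.7] 1110.0 0.022 [620.7  52.9  18.5 230.    2.2]
[304.5 211.7] 1110.0 0.026 [620.2  52.8  18.4 228.9   2.2]
dark ((237.4166717529297, 289.5833435058594), 6.609236240386963) ((481.329833984375, 167.92103576660156), (22.178813934326172, 20.653522491455078), 45.54569625854492)
```

View pics/c1.png

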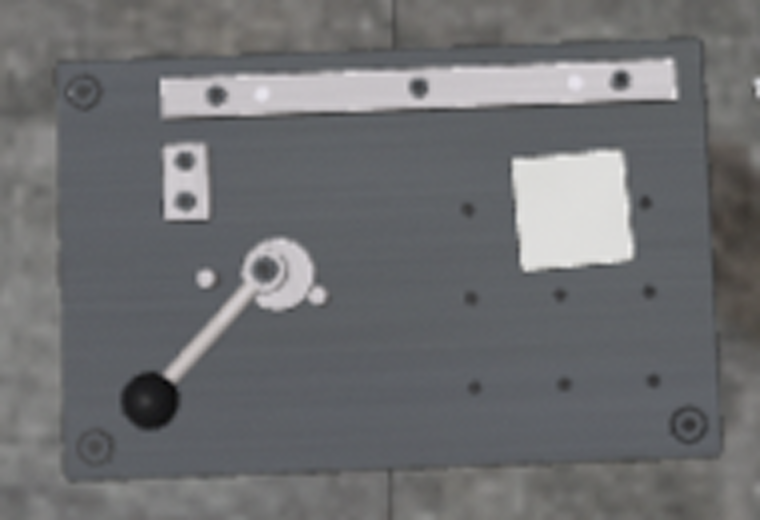

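The crop confirms it: plain white square, 50.7 mm, no holes. The fixture yaw is about 0.038 rad with its origin at (545.7, 65.0) mm. The end stop comes out within 0.5 mm of where it should be, and the ball radius is 74.9 mm against 75. The clamp is at about 0.40. I'll start by aligning the tool and shutting the jaw.

Request:
drive_tool --increments '[{"delta_pos": [0, 0, 20], "turn": -0.102, "jaw": -1}, {"delta_pos": [0, 0, 25], "turn": -0.102, "jaw": -1}, {"delta_pos": [0, 0, 25], "turn": -0.101, "jaw": -1}, {"delta_pos": [0, 0, 25], "turn": -0.101, "jaw": -1}, {"delta_pos": [0, 0, 0], "turn": 0, "jaw": -1}]'

```text
time: 0.57
tool_pos: [0.2416, 0.6273, 0.3026]
tcp_rot: [0.064, -3.136, 0.017]
wrist_force: [0.4, -0.4, -0.8]
width: 0.295
grip_force: 0.0
```

```bash
cat > w.py <<'E'
from h import *
from scipy.spatial.transform import Rotation as Ro
Y=0.0384;O=np.array([545.7,64.95]);A=np.array([[np.cos(Y),-np.sin(Y)],[np.sin(Y),np.cos(Y)]])
def fix(p): return A.T@(np.array(p)-O)
def where():
    s=bot.read_state();R=Ro.from_rotvec(s["tcp_rot"]).as_matrix()
    print("t",round(s["time"],2),"fix",fix(s["tool_pos"][:2]*1000).round(1),"z",round(s["tool_pos"][2]*1000,1),"tooly-in-fix",round(np.arctan2(R[1,1],R[0,1])-Y,4),"tilt",R[:2,2].round(4),"F",s["wrist_force"].round(1),"w",round(s["width"],3))
    return s,R
def to(fx,fy,z):
    s,R=where();p=np.r_[O+A@[fx,fy],z]
    print("tool delta mm",(R.T@(p-s["tool_pos"]*1000)).round(1))
if __name__=="__main__":
    import sys;a=list(map(float,sys.argv[1:]));to(*a) if a else where()
E
python3 w.py -38 -82 300
```

```text
t 0.57 fix [-282.3  573.6] z 302.6 tooly-in-fix 1.5731 tilt [-0.0046 -0.0107] F [ 0.4 -0.4 -0.8] w 0.295
tool delta mm [-242.8 -656.1    8.3]
```

Request:
drive_tool --increments '[{"delta_pos": [-7, -20, 0], "turn": 0, "jaw": -1}, {"delta_pos": [-14, -38, 0], "turn": 0, "jaw": -1}, {"delta_pos": [-14, -38, 0], "turn": 0, "jaw": -1}, {"delta_pos": [-14, -38, 0], "turn": 0, "jaw": -1}, {"delta_pos": [-14, -38, 0], "turn": 0, "jaw": -1}, {"delta_pos": [-14, -38, 0], "turn": 0, "jaw": -1}, {"delta_pos": [-14, -38, 0], "turn": 0, "jaw": -1}, {"delta_pos": [-14, -38, 0], "turn": 0, "jaw": -1}]'

```text
time: 1.23
tool_pos: [0.3591, 0.3466, 0.3113]
tcp_rot: [-0.056, 3.139, 0.002]
wrist_force: [0.0, -0.1, 0.1]
width: 0.003
grip_force: 0.0
```

Request:
drive_tool --increments '[{"delta_pos": [-14, -38, 0], "turn": 0, "jaw": -1}, {"delta_pos": [-14, -38, 0], "turn": 0, "jaw": -1}, {"delta_pos": [-14, -38, 0], "turn": 0, "jaw": -1}, {"delta_pos": [-14, -38, 0], "turn": 0, "jaw": -1}, {"delta_pos": [-14, -38, 0], "turn": 0, "jaw": -1}, {"delta_pos": [-14, -38, 0], "turn": 0, "jaw": -1}, {"delta_pos": [-14, -38, 0], "turn": 0, "jaw": -1}, {"delta_pos": [-14, -38, 0], "turn": 0, "jaw": -1}]'

```text
time: 1.9
tool_pos: [0.4828, 0.0466, 0.3115]
tcp_rot: [-0.055, 3.139, 0.0]
wrist_force: [0.2, -0.7, 0.6]
width: 0.004
grip_force: 0.0
```

Request:
drive_tool --increments '[{"delta_pos": [-14, -38, 0], "turn": 0, "jaw": -1}, {"delta_pos": [-5, -15, 0], "turn": 0, "jaw": -1}, {"delta_pos": [0, 0, 0], "turn": 0, "jaw": -1}, {"delta_pos": [0, 0, 0], "turn": 0, "jaw": -1}]'

```text
time: 2.23
tool_pos: [0.5036, -0.0046, 0.3108]
tcp_rot: [-0.052, 3.14, 0.0]
wrist_force: [-1.3, 0.7, 0.3]
width: -0.001
grip_force: 0.0
```

```bash
python3 w.py -38 -82 188
```

```text
t 2.23 fix [-44.7 -67.9] z 310.8 tooly-in-fix 1.5658 tilt [0.0011 0.0003] F [-1.3  0.7  0.3] w -0.001
tool delta mm [ -6.6 -14.1 122.8]
```

Request:
drive_tool --increments '[{"delta_pos": [0, -7, 20], "turn": -0.005, "jaw": -1}, {"delta_pos": [0, -7, 30], "turn": 0, "jaw": -1}, {"delta_pos": [0, 0, 30], "turn": 0, "jaw": -1}, {"delta_pos": [0, 0, 25], "turn": 0, "jaw": -1}, {"delta_pos": [0, 0, 12], "turn": 0, "jaw": -1}, {"delta_pos": [0, 0, 4], "turn": 0, "jaw": -1}, {"delta_pos": [0, 0, 0], "turn": 0, "jaw": -1}]'

```text
time: 2.82
tool_pos: [0.5032, -0.0167, 0.1883]
tcp_rot: [0.069, -3.139, -0.001]
wrist_force: [-0.8, -0.7, 0.8]
width: -0.003
grip_force: 0.0
```

```bash
python3 w.py 0 -82 188
```

```text
t 2.82 fix [-45.6 -80. ] z 188.3 tooly-in-fix 1.5763 tilt [-0.0018  0.0003] F [-0.8 -0.7  0.8] w -0.003
tool delta mm [-45.5  -2.3   0.2]
```

Request:
drive_tool --increments '[{"delta_pos": [-6, -0.5, 0], "turn": 0, "jaw": -1}, {"delta_pos": [-6, -0.5, 0], "turn": 0, "jaw": -1}, {"delta_pos": [-6, -0.5, 0], "turn": 0, "jaw": -1}, {"delta_pos": [-6, -0.5, 0], "turn": 0, "jaw": -1}, {"delta_pos": [-5, 0, 0], "turn": 0, "jaw": -1}, {"delta_pos": [-5, 0, 0], "turn": 0, "jaw": -1}, {"delta_pos": [-5, 0, 0], "turn": 0, "jaw": -1}, {"delta_pos": [-4, 0, 0], "turn": 0, "jaw": -1}]'

```text
time: 3.48
tool_pos: [0.5471, -0.0178, 0.1886]
tcp_rot: [0.068, -3.14, 0.0]
wrist_force: [-1.1, -1.2, 1.1]
width: -0.001
grip_force: 0.7
```

Request:
drive_tool --increments '[{"delta_pos": [-2, 0, 0], "turn": 0, "jaw": -1}, {"delta_pos": [-1, 0, 0], "turn": 0, "jaw": -1}, {"delta_pos": [0, 0, 0], "turn": 0, "jaw": -1}]'

```text
time: 3.73
tool_pos: [0.5499, -0.0177, 0.1886]
tcp_rot: [-0.068, 3.141, -0.0]
wrist_force: [0.3, 0.6, 0.1]
width: 0.003
grip_force: 0.0
```

```bash
python3 w.py 4 -82 188;python3 m.py pics/c2.png
```

```text
t 3.73 fix [  1.  -82.7] z 188.6 tooly-in-fix 1.5756 tilt [ 0.0002 -0.    ] F [0.3 0.6 0.1] w 0.003
tool delta mm [-3.   0.7  0.6]
[305.5 312.7] 56.0 0.022 [4.422e+02 4.990e+01 7.000e+00 3.700e+01 1.000e-01]
[305.5 312.7] 56.0 0.026 [4.424e+02 4.980e+01 6.900e+00 3.680e+01 1.000e-01]
[261.8 265.5] 324.0 0.022 [523.6 135.5  35.4  79.3  27.9]
[261.8 265.5] 324.0 0.026 [523.5 135.1  35.2  78.9  27.9]
[246.  235.3] 179.0 0.022 [578.3 156.5  32.5  17.9   0.7]
[246.  235.3] 179.0 0.026 [577.9 155.9  32.3  17.8   0.7]
[270.  212.8] 535.0 0.022 [618.5 113.   18.5 109.7   2.2]
[270.  212.8] 535.0 0.026 [617.9 112.7  18.4 109.2   2.2]
[308.8 237.5] 231.0 0.022 [5.842e+02 3.880e+01 1.293e+02 3.910e+01 2.000e-01]
[308.8 237.5] 231.0 0.026 [5.837e+02 3.870e+01 1.287e+02 3.890e+01 2.000e-01]
dark ((237.4166717529297, 289.5833435058594), 6.60921573638916) ((481.329833984375, 167.92103576660156), (22.178813934326172, 20.653522491455078), 45.54569625854492)
base ((583.7564697265625, -20.84716033935547), (137.0283203125, 137.36863708496094), 89.38446044921875) [[514.3401   -88.61949 ]
 [651.7008   -90.095245]
 [653.17285   46.92517 ]
 [515.81213   48.400925]]
```

View pics/c2.png

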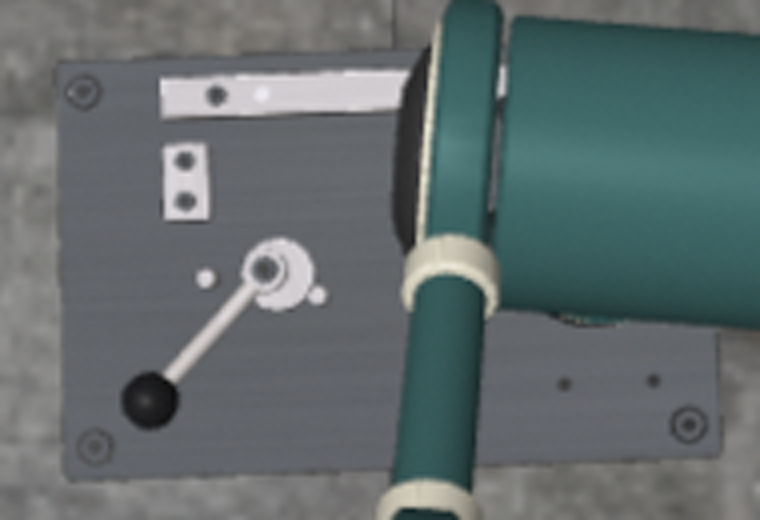

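The arm hides the plate and there is no fence contact yet. I'll go on in small steps until the force shows it.

Request:
drive_tool --increments '[{"delta_pos": [-1, 0, 0], "turn": 0, "jaw": -1}, {"delta_pos": [-1, 0, 0], "turn": 0, "jaw": -1}, {"delta_pos": [0, 0, 0], "turn": 0, "jaw": -1}]'

```text
time: 4.03
tool_pos: [0.5516, -0.0176, 0.1886]
tcp_rot: [0.068, -3.141, -0.0]
wrist_force: [-0.7, -0.4, 0.7]
width: 0.001
grip_force: 0.3
```

Request:
drive_tool --increments '[{"delta_pos": [-1, 0, 0], "turn": 0, "jaw": -1}, {"delta_pos": [0, 0, 0], "turn": 0, "jaw": -1}]'

```text
time: 4.2
tool_pos: [0.5527, -0.0175, 0.1887]
tcp_rot: [-0.068, 3.141, 0.0]
wrist_force: [0.6, 0.6, 0.1]
width: 0.0
grip_force: 0.3
```

Request:
drive_tool --increments '[{"delta_pos": [-1, 0, 0], "turn": 0, "jaw": -1}, {"delta_pos": [0, 0, 0], "turn": 0, "jaw": -1}]'

```text
time: 4.37
tool_pos: [0.5538, -0.0175, 0.1887]
tcp_rot: [-0.068, 3.141, -0.0]
wrist_force: [-0.9, -0.1, -0.1]
width: -0.003
grip_force: 0.3
```

Request:
drive_tool --increments '[{"delta_pos": [-1, 0, 0], "turn": 0, "jaw": -1}, {"delta_pos": [0, 0, 0], "turn": 0, "jaw": -1}]'

```text
time: 4.53
tool_pos: [0.5544, -0.0174, 0.1886]
tcp_rot: [0.068, -3.139, -0.0]
wrist_force: [-3.1, -0.4, 2.1]
width: 0.001
grip_force: 1.5
```

Request:
drive_tool --increments '[{"delta_pos": [-1, 0, 0], "turn": 0, "jaw": -1}, {"delta_pos": [0, 0, 0], "turn": 0, "jaw": -1}]'

```text
time: 4.7
tool_pos: [0.5548, -0.0174, 0.1884]
tcp_rot: [0.068, -3.138, -0.0]
wrist_force: [-4.7, 0.1, 4.9]
width: -0.002
grip_force: 2.8
```

Request:
drive_tool --increments '[{"delta_pos": [-1, 0, 0], "turn": 0, "jaw": -1}, {"delta_pos": [0, 0, 0], "turn": 0, "jaw": -1}]'

```text
time: 4.87
tool_pos: [0.5552, -0.0174, 0.1882]
tcp_rot: [0.068, -3.136, -0.0]
wrist_force: [-7.9, -0.3, 5.5]
width: -0.004
grip_force: 3.8
```

```bash
python3 w.py -10 -82 188
```

```text
t 4.87 fix [  6.3 -82.6] z 188.2 tooly-in-fix 1.5758 tilt [-0.0053  0.    ] F [-7.9 -0.3  5.5] w -0.004
tool delta mm [16.3  0.7  0.3]
```

Request:
drive_tool --increments '[{"delta_pos": [8, 0, 0], "turn": 0, "jaw": -1}, {"delta_pos": [8, 0, -5], "turn": 0, "jaw": -1}, {"delta_pos": [0, 0, -25], "turn": 0, "jaw": -1}, {"delta_pos": [0, 0, -25], "turn": 0.1, "jaw": -1}, {"delta_pos": [0, 0, -10], "turn": 0.12, "jaw": -1}, {"delta_pos": [0, 0, 0], "turn": 0.12, "jaw": -1}, {"delta_pos": [0, 0, 0], "turn": 0.12, "jaw": -1}, {"delta_pos": [0, 0, 0], "turn": 0.12, "jaw": -1}]'

```text
time: 5.53
tool_pos: [0.5408, -0.0181, 0.255]
tcp_rot: [0.841, 3.024, 0.001]
wrist_force: [0.0, 0.3, -0.3]
width: 0.001
grip_force: 0.0
```

Request:
drive_tool --increments '[{"delta_pos": [0, 0, 0], "turn": 0.12, "jaw": -1}, {"delta_pos": [0, 0, 0], "turn": 0.12, "jaw": -1}, {"delta_pos": [0, 0, 0], "turn": 0.12, "jaw": -1}, {"delta_pos": [0, 0, 0], "turn": 0.12, "jaw": -1}, {"delta_pos": [0, 0, 0], "turn": 0.12, "jaw": -1}, {"delta_pos": [0, 0, 0], "turn": 0.12, "jaw": -1}, {"delta_pos": [0, 0, 0], "turn": 0.12, "jaw": -1}, {"delta_pos": [0, 0, 0], "turn": 0.12, "jaw": -1}]'

```text
time: 6.2
tool_pos: [0.5406, -0.0181, 0.2543]
tcp_rot: [2.144, 2.295, 0.002]
wrist_force: [0.6, 0.3, 0.3]
width: -0.004
grip_force: 0.0
```

Request:
drive_tool --increments '[{"delta_pos": [0, 0, 0], "turn": 0.035, "jaw": -1}, {"delta_pos": [0, 0, 0], "turn": 0, "jaw": -1}]'

```text
time: 6.37
tool_pos: [0.5406, -0.0181, 0.2542]
tcp_rot: [2.178, 2.262, 0.002]
wrist_force: [-0.0, 0.1, 0.2]
width: 0.001
grip_force: 0.0
```

```bash
python3 w.py 39 -128 188
```

```text
t 6.37 fix [ -8.2 -82.8] z 254.2 tooly-in-fix -0.0002 tilt [ 0.0018 -0.0001] F [-0.   0.1  0.2] w 0.001
tool delta mm [-45.2  47.1  66.3]
```

Now I'll move over behind the plate, then look while the arm is up.

Request:
drive_tool --increments '[{"delta_pos": [-15, 15, 0], "turn": 0, "jaw": -1}, {"delta_pos": [-20, 20, 0], "turn": 0, "jaw": -1}, {"delta_pos": [-10, 12, 0], "turn": 0, "jaw": -1}, {"delta_pos": [0, 0, 0], "turn": 0, "jaw": -1}]'

```text
time: 6.7
tool_pos: [0.5918, -0.063, 0.2549]
tcp_rot: [2.175, 2.261, 0.004]
wrist_force: [0.1, -0.5, 0.0]
width: -0.003
grip_force: 0.0
```

```bash
python3 w.py 39 -128 189
python3 - <<'E'
from h import *
c=bot.read_camera("scene");I=c["pixels"]
cv2.imwrite("pics/s3.png",cv2.resize(I[170:320,190:400,::-1],None,fx=3.8,fy=3.8,interpolation=cv2.INTER_CUBIC))
E
```

```text
t 6.7 fix [  41.1 -129.6] z 254.9 tooly-in-fix 0.0006 tilt [ 0.0047 -0.0012] F [ 0.1 -0.5  0. ] w -0.003
tool delta mm [ 1.7 -2.4 65.9]
```

View pics/s3.png

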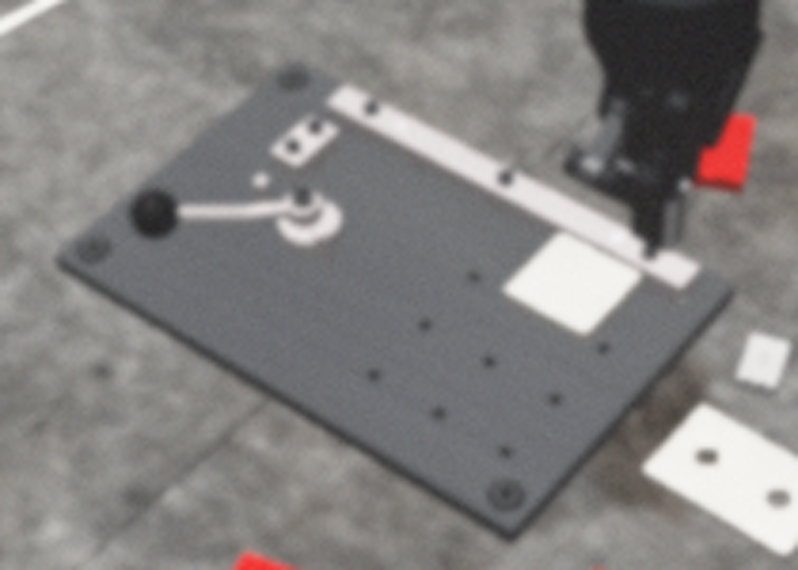

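The plate, at crop (572,280), lies flush along the fence with the finger above and behind it. I'll go down and push along +y.

Request:
drive_tool --increments '[{"delta_pos": [0, -2, 20], "turn": 0, "jaw": -1}, {"delta_pos": [0, 0, 25], "turn": 0, "jaw": -1}, {"delta_pos": [0, 0, 15], "turn": 0, "jaw": -1}, {"delta_pos": [0, 0, 6], "turn": 0, "jaw": -1}, {"delta_pos": [0, 0, 0], "turn": 0, "jaw": -1}]'

```text
time: 7.17
tool_pos: [0.5858, -0.0605, 0.1867]
tcp_rot: [-2.174, -2.263, 0.003]
wrist_force: [0.2, 0.0, 0.4]
width: 0.003
grip_force: 0.0
```

```bash
python3 w.py 39 21 188
```

```text
t 7.17 fix [  35.3 -126.9] z 186.7 tooly-in-fix 0.0016 tilt [-0.0038  0.0008] F [0.2 0.  0.4] w 0.003
tool delta mm [147.9   4.   -1.2]
```

Request:
drive_tool --increments '[{"delta_pos": [2, 2, -1], "turn": 0, "jaw": -1}, {"delta_pos": [3, 1.5, 0], "turn": 0, "jaw": -1}, {"delta_pos": [4, 0, 0], "turn": 0, "jaw": -1}, {"delta_pos": [4, 0, 0], "turn": 0, "jaw": -1}, {"delta_pos": [5, 0, 0], "turn": 0, "jaw": -1}, {"delta_pos": [5, 0, 0], "turn": 0, "jaw": -1}, {"delta_pos": [6, 0, 0], "turn": 0, "jaw": -1}, {"delta_pos": [6, 0, 0], "turn": 0, "jaw": -1}]'

```text
time: 7.83
tool_pos: [0.5896, -0.0256, 0.1888]
tcp_rot: [2.178, 2.264, 0.0]
wrist_force: [-0.5, -1.2, 0.8]
width: -0.003
grip_force: 0.7
```

Request:
drive_tool --increments '[{"delta_pos": [6, 0, 0], "turn": 0, "jaw": -1}, {"delta_pos": [6, 0, 0], "turn": 0, "jaw": -1}, {"delta_pos": [6, 0, 0], "turn": 0, "jaw": -1}, {"delta_pos": [6, 0, 0], "turn": 0, "jaw": -1}, {"delta_pos": [6, 0, 0], "turn": 0, "jaw": -1}, {"delta_pos": [6, 0, 0], "turn": 0, "jaw": -1}, {"delta_pos": [6, 0, 0], "turn": 0, "jaw": -1}, {"delta_pos": [6, 0, 0], "turn": 0, "jaw": -1}]'

```text
time: 8.5
tool_pos: [0.5876, 0.0224, 0.1887]
tcp_rot: [-2.178, -2.264, 0.0]
wrist_force: [0.9, -1.8, 1.2]
width: 0.004
grip_force: 0.7
```

```bash
python3 w.py 39 21 188
python3 - <<'E'
from h import *
c=bot.read_camera("scene");I=c["pixels"]
cv2.imwrite("pics/s4.png",cv2.resize(I[170:320,190:400,::-1],None,fx=3.8,fy=3.8,interpolation=cv2.INTER_CUBIC))
E
```

```text
t 8.5 fix [ 40.3 -44.1] z 188.7 tooly-in-fix 0.0006 tilt [-0.0001 -0.    ] F [ 0.9 -1.8  1.2] w 0.004
tool delta mm [65.1 -1.2  0.7]
```

View pics/s4.png

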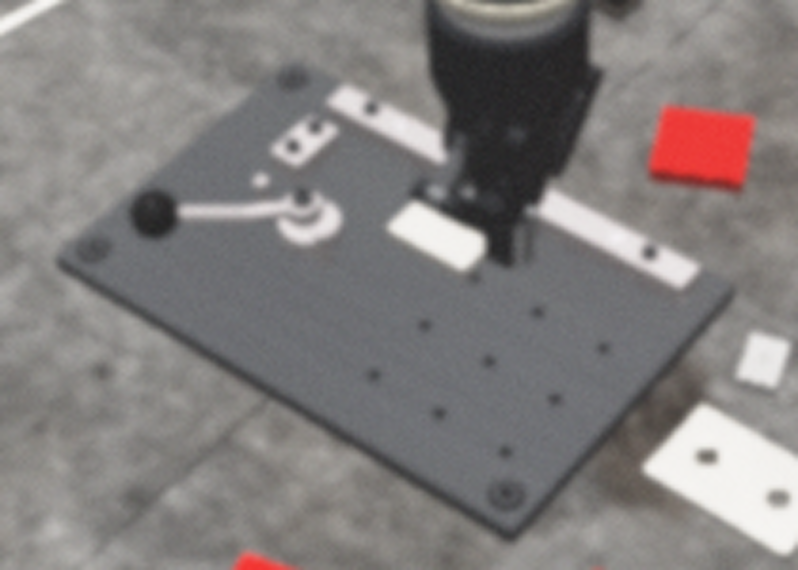

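The plate, at crop (435,235), is sliding straight along the fence and clear of the cam. Carrying on.

Request:
drive_tool --increments '[{"delta_pos": [6, -0.5, 0], "turn": 0, "jaw": -1}, {"delta_pos": [6, -0.5, 0], "turn": 0, "jaw": -1}, {"delta_pos": [6, 0, 0], "turn": 0, "jaw": -1}, {"delta_pos": [6, 0, 0], "turn": 0, "jaw": -1}, {"delta_pos": [6, 0, 0], "turn": 0, "jaw": -1}, {"delta_pos": [6, 0, 0], "turn": 0, "jaw": -1}, {"delta_pos": [6, 0, 0], "turn": 0, "jaw": -1}, {"delta_pos": [5, 0, 0], "turn": 0, "jaw": -1}]'

```text
time: 9.22
tool_pos: [0.5847, 0.0695, 0.1886]
tcp_rot: [-2.177, -2.264, 0.0]
wrist_force: [0.6, -1.0, -0.6]
width: 0.002
grip_force: 0.3
```

Request:
drive_tool --increments '[{"delta_pos": [4, 0, 0], "turn": 0, "jaw": -1}, {"delta_pos": [4, 0, 0], "turn": 0, "jaw": -1}, {"delta_pos": [2, 0, 0], "turn": 0, "jaw": -1}, {"delta_pos": [1, 0, 0], "turn": 0, "jaw": -1}, {"delta_pos": [0, 0, 0], "turn": 0, "jaw": -1}]'

```text
time: 9.63
tool_pos: [0.5844, 0.0799, 0.1887]
tcp_rot: [-2.177, -2.264, -0.0]
wrist_force: [-0.0, -0.1, 0.5]
width: -0.002
grip_force: 0.0
```

```bash
python3 w.py 39 21 188
```

```text
t 9.63 fix [39.3 13.5] z 188.7 tooly-in-fix 0.0007 tilt [-0.      0.0002] F [-0.  -0.1  0.5] w -0.002
tool delta mm [ 7.5 -0.3  0.7]
```

Request:
drive_tool --increments '[{"delta_pos": [2, 0, 0], "turn": 0, "jaw": -1}, {"delta_pos": [2, 0, 0], "turn": 0, "jaw": -1}, {"delta_pos": [1, 0, 0], "turn": 0, "jaw": -1}, {"delta_pos": [0, 0, 0], "turn": 0, "jaw": -1}]'

```text
time: 9.97
tool_pos: [0.5843, 0.0849, 0.1887]
tcp_rot: [-2.178, -2.264, -0.0]
wrist_force: [-0.3, -0.6, 0.6]
width: -0.002
grip_force: 0.0
```

Request:
drive_tool --increments '[{"delta_pos": [1, 0, 0], "turn": 0, "jaw": -1}, {"delta_pos": [0, 0, 0], "turn": 0, "jaw": -1}]'

```text
time: 10.13
tool_pos: [0.5842, 0.0855, 0.1887]
tcp_rot: [2.177, 2.264, -0.001]
wrist_force: [0.7, -3.3, 0.2]
width: -0.001
grip_force: 1.3
```

Request:
drive_tool --increments '[{"delta_pos": [1, 0, 0], "turn": 0, "jaw": -1}, {"delta_pos": [0, 0, 0], "turn": 0, "jaw": -1}]'

```text
time: 10.3
tool_pos: [0.5843, 0.0858, 0.1887]
tcp_rot: [2.176, 2.264, -0.002]
wrist_force: [0.2, -5.7, 0.7]
width: 0.003
grip_force: 3.2
```

Request:
drive_tool --increments '[{"delta_pos": [1, 0, 0], "turn": 0, "jaw": -1}, {"delta_pos": [0, 0, 0], "turn": 0, "jaw": -1}]'

```text
time: 10.47
tool_pos: [0.5843, 0.0861, 0.1888]
tcp_rot: [2.175, 2.264, -0.004]
wrist_force: [-0.0, -9.1, 0.6]
width: 0.005
grip_force: 4.8
```

```bash
python3 w.py 39 21 188
```

```text
t 10.47 fix [39.4 19.6] z 188.8 tooly-in-fix 0.0017 tilt [ 0.0001 -0.0035] F [-0.  -9.1  0.6] w 0.005
tool delta mm [ 1.4 -0.4  0.7]
```

The plate is against the end stop, at 19.6 with 9 N. Next I back off, rise and turn to go for the lever.

Request:
drive_tool --increments '[{"delta_pos": [-7, 0, 0], "turn": 0, "jaw": -1}, {"delta_pos": [-7, 0, -5], "turn": 0, "jaw": -1}, {"delta_pos": [0, 0, -25], "turn": 0.12, "jaw": -1}, {"delta_pos": [0, 0, -30], "turn": 0.125, "jaw": -1}, {"delta_pos": [0, 0, -5], "turn": 0.125, "jaw": -1}, {"delta_pos": [0, 0, 0], "turn": 0.125, "jaw": -1}, {"delta_pos": [0, 0, 0], "turn": 0.125, "jaw": -1}, {"delta_pos": [0, 0, 0], "turn": 0.12, "jaw": -1}]'

```text
time: 11.13
tool_pos: [0.5848, 0.0736, 0.2547]
tcp_rot: [-2.853, -1.314, -0.002]
wrist_force: [-1.0, 0.6, -0.2]
width: 0.006
grip_force: 0.0
```

Request:
drive_tool --increments '[{"delta_pos": [0, 0, 0], "turn": 0, "jaw": -1}]'

```text
time: 11.22
tool_pos: [0.5847, 0.0737, 0.2543]
tcp_rot: [-2.851, -1.319, -0.001]
wrist_force: [0.9, -0.1, -0.2]
width: -0.001
grip_force: 0.0
```

```bash
python3 w.py -33.8 135 203
```

```text
t 11.22 fix [39.3  7.2] z 254.3 tooly-in-fix -0.7427 tilt [0.0007 0.0007] F [ 0.9 -0.1 -0.2] w -0.001
tool delta mm [  44.6 -140.3   51.3]
```

Request:
drive_tool --increments '[{"delta_pos": [5, -15, 0], "turn": 0, "jaw": -1}, {"delta_pos": [8, -25, 0], "turn": 0, "jaw": -1}, {"delta_pos": [8, -25, 0], "turn": 0, "jaw": -1}, {"delta_pos": [8, -25, 0], "turn": 0, "jaw": -1}, {"delta_pos": [8, -25, 0], "turn": 0, "jaw": -1}, {"delta_pos": [8, -20, 0], "turn": 0, "jaw": -1}, {"delta_pos": [0, -5, 0], "turn": 0, "jaw": -1}, {"delta_pos": [0, 0, 0], "turn": 0, "jaw": -1}]'

```text
time: 11.88
tool_pos: [0.5053, 0.1998, 0.2536]
tcp_rot: [-2.845, -1.331, 0.001]
wrist_force: [-0.0, -0.8, 0.2]
width: -0.001
grip_force: 0.0
```

Request:
drive_tool --increments '[{"delta_pos": [0, 0, 15], "turn": 0, "jaw": -1}, {"delta_pos": [0, 0, 20], "turn": 0, "jaw": -1}, {"delta_pos": [0, 0, 13], "turn": 0, "jaw": -1}, {"delta_pos": [0, 0, 3], "turn": 0, "jaw": -1}, {"delta_pos": [0, 0, 0], "turn": 0, "jaw": -1}]'

```text
time: 12.3
tool_pos: [0.5064, 0.1975, 0.2015]
tcp_rot: [-2.849, -1.324, 0.004]
wrist_force: [-0.7, 1.0, 0.8]
width: 0.002
grip_force: 0.0
```

```bash
python3 w.py -46.3 121.2 203
python3 - <<'E'
from h import *
c=bot.read_camera("scene");I=c["pixels"]
cv2.imwrite("pics/s5.png",cv2.resize(I[170:320,190:400,::-1],None,fx=3.8,fy=3.8,interpolation=cv2.INTER_CUBIC))
E
```

```text
t 12.3 fix [-34.2 134. ] z 201.5 tooly-in-fix -0.7393 tilt [-0.0026 -0.001 ] F [-0.7  1.   0.8] w 0.002
tool delta mm [-17.6  -0.4  -1.5]
```

View pics/s5.png

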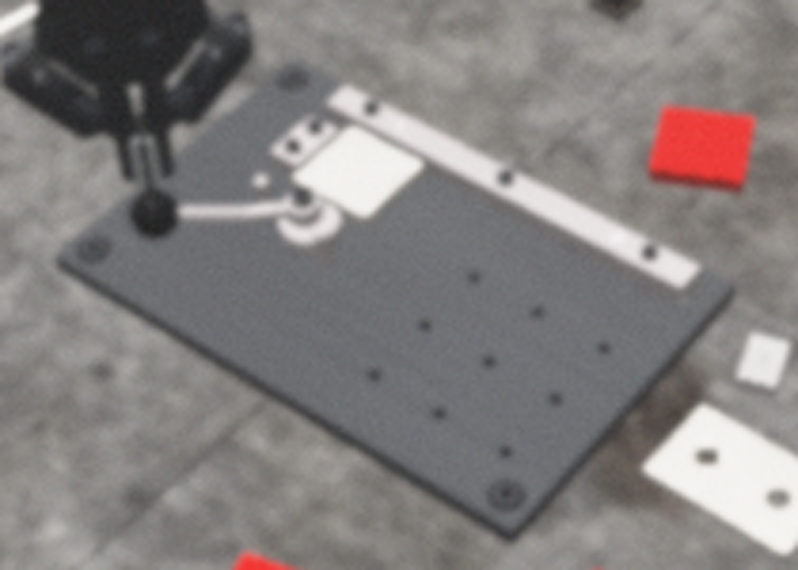

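The plate, at crop (358,170), lies flat against fence and stop, and the fingers are behind the ball at (153,213). Next comes contact, then the arc.

Request:
drive_tool --increments '[{"delta_pos": [-6, 0, 0], "turn": 0, "jaw": -1}, {"delta_pos": [-6, 0, 0], "turn": 0, "jaw": -1}, {"delta_pos": [-5, 0, 0], "turn": 0, "jaw": -1}, {"delta_pos": [-3.5, -1, 0], "turn": -0.05, "jaw": -1}, {"delta_pos": [-3.8, -1.1, 0], "turn": -0.05, "jaw": -1}, {"delta_pos": [-3.8, -1.1, 0], "turn": -0.05, "jaw": -1}, {"delta_pos": [-3.8, -1.1, 0], "turn": -0.05, "jaw": -1}, {"delta_pos": [-3.8, -1.1, 0], "turn": -0.05, "jaw": -1}]'

```text
time: 13.02
tool_pos: [0.481, 0.1729, 0.2037]
tcp_rot: [2.659, 1.671, 0.005]
wrist_force: [1.1, 1.5, -0.6]
width: -0.001
grip_force: 0.8
```

```bash
cat > a.py <<'E'
from w import *
s,R=where();f=fix(s["tool_pos"][:2]*1000);v=f-[-5,55]
ph=np.arctan2(R[1,1],R[0,1])-Y+np.pi   # lever angle if face square to it
r=np.array([np.cos(ph),np.sin(ph)]);t=np.array([-r[1],r[0]])
print("face angle as clamp",round(ph%(2*np.pi)-2,3),"radial",(v@r).round(1),"tangential",(v@t).round(1),"wants 75,-21.5; est clamp",round(ph%(2*np.pi)-2+(v@t+21.5)/75,3))
c=bot.read_camera("top");h=masks(c);m=np.zeros(h.shape[:2],bool);m[240:330,205:330]=1
for k in blobs(m&(h[...,2]<40),40):
    b=fix(np.array(rect(c,k,.039)[0]))-[-5,55];print("ball?",np.hypot(*b).round(1),round(np.arctan2(b[1],b[0])%(2*np.pi)-2,3),cv2.contourArea(k))
E
python3 a.py
```

```text
t 13.02 fix [-60.5 110.3] z 203.7 tooly-in-fix -0.4869 tilt [0.0029 0.0011] F [ 1.1  1.5 -0.6] w -0.001
face angle as clamp 0.655 radial 74.9 tangential -23.0 wants 75,-21.5; est clamp 0.635
ball? 54.7 0.271 530.5
```

Request:
drive_tool --increments '[{"delta_pos": [-4.5, -1.3, 0], "turn": -0.06, "jaw": -1}, {"delta_pos": [-4.5, -1.3, 0], "turn": -0.06, "jaw": -1}, {"delta_pos": [-4.5, -1.3, 0], "turn": -0.06, "jaw": -1}, {"delta_pos": [-4.5, -1.3, 0], "turn": -0.06, "jaw": -1}, {"delta_pos": [-4.5, -1.3, 0], "turn": -0.06, "jaw": -1}, {"delta_pos": [-4.5, -1.3, 0], "turn": -0.06, "jaw": -1}, {"delta_pos": [-4.5, -1.3, 0], "turn": -0.06, "jaw": -1}, {"delta_pos": [-4.5, -1.3, 0], "turn": -0.06, "jaw": -1}]'

```text
time: 13.73
tool_pos: [0.4626, 0.1408, 0.2036]
tcp_rot: [2.186, 2.255, 0.004]
wrist_force: [1.5, 2.2, 0.2]
width: -0.0
grip_force: 0.8
```

```bash
python3 a.py
```

```text
t 13.73 fix [-80.1  79. ] z 203.6 tooly-in-fix -0.0077 tilt [0.0025 0.0011] F [1.5 2.2 0.2] w -0.0
face angle as clamp 1.134 radial 75.3 tangential -23.4 wants 75,-21.5; est clamp 1.108
ball? 74.3 1.205 359.0
```

Request:
drive_tool --increments '[{"delta_pos": [-4.5, -1.2, 0], "turn": -0.06, "jaw": -1}, {"delta_pos": [-4.5, -1.2, 0], "turn": -0.06, "jaw": -1}, {"delta_pos": [-4.5, -1.2, 0], "turn": -0.06, "jaw": -1}, {"delta_pos": [-4.5, -1.2, 0], "turn": -0.06, "jaw": -1}, {"delta_pos": [-4.5, -1.2, 0], "turn": -0.06, "jaw": -1}, {"delta_pos": [-4.5, -1.2, 0], "turn": -0.06, "jaw": -1}, {"delta_pos": [-4.5, -1.2, 0], "turn": -0.06, "jaw": -1}, {"delta_pos": [-4.5, -1.2, 0], "turn": -0.06, "jaw": -1}]'

```text
time: 14.45
tool_pos: [0.4611, 0.104, 0.2031]
tcp_rot: [-1.59, -2.709, -0.001]
wrist_force: [-0.8, 1.1, 1.6]
width: 0.002
grip_force: 1.1
```

```bash
python3 a.py
```

```text
t 14.45 fix [-83.   42.2] z 203.1 tooly-in-fix 0.471 tilt [-0.0003  0.0006] F [-0.8  1.1  1.6] w 0.002
face angle as clamp 1.613 radial 75.3 tangential -24.0 wants 75,-21.5; est clamp 1.579
ball? 105.9 1.816 221.0
```

Next is the squeeze zone, in smaller steps.

Request:
drive_tool --increments '[{"delta_pos": [-3, -0.9, 0], "turn": -0.04, "jaw": -1}, {"delta_pos": [-3, -0.9, 0], "turn": -0.04, "jaw": -1}, {"delta_pos": [-3, -0.9, 0], "turn": -0.04, "jaw": -1}, {"delta_pos": [-3, -0.9, 0], "turn": -0.04, "jaw": -1}, {"delta_pos": [-3, -0.9, 0], "turn": -0.04, "jaw": -1}, {"delta_pos": [-3, -0.9, 0], "turn": -0.04, "jaw": -1}, {"delta_pos": [0, 0, 0], "turn": 0, "jaw": -1}]'

```text
time: 15.08
tool_pos: [0.4669, 0.0863, 0.2029]
tcp_rot: [-1.258, -2.878, -0.0]
wrist_force: [-2.5, 1.6, 2.4]
width: -0.0
grip_force: 1.5
```

```bash
python3 a.py
```

```text
t 15.08 fix [-77.9  24.3] z 202.9 tooly-in-fix 0.7083 tilt [-0.0011  0.0005] F [-2.5  1.6  2.4] w -0.0
face angle as clamp 1.85 radial 75.3 tangential -24.1 wants 75,-21.5; est clamp 1.815
ball? 125.9 2.021 178.0
```

Request:
drive_tool --increments '[{"delta_pos": [-1.5, -0.5, 0], "turn": -0.02, "jaw": -1}, {"delta_pos": [-1.5, -0.5, 0], "turn": -0.02, "jaw": -1}, {"delta_pos": [-1.5, -0.5, 0], "turn": -0.02, "jaw": -1}, {"delta_pos": [0, 0, 0], "turn": 0, "jaw": -1}]'

```text
time: 15.47
tool_pos: [0.469, 0.082, 0.2027]
tcp_rot: [-1.168, -2.915, 0.0]
wrist_force: [-3.1, 3.0, 2.7]
width: -0.0
grip_force: 2.3
```

Request:
drive_tool --increments '[{"delta_pos": [-1.5, 0, 0], "turn": 0, "jaw": -1}, {"delta_pos": [-1.5, 0, 0], "turn": 0, "jaw": -1}, {"delta_pos": [0, 0, 0], "turn": 0, "jaw": -1}]'

```text
time: 15.72
tool_pos: [0.4704, 0.0805, 0.2025]
tcp_rot: [-1.169, -2.911, -0.0]
wrist_force: [-6.9, 6.6, 6.1]
width: -0.001
grip_force: 4.9
```

```bash
python3 a.py
```

```text
t 15.72 fix [-74.6  18.4] z 202.5 tooly-in-fix 0.7685 tilt [-0.0038  0.0016] F [-6.9  6.6  6.1] w -0.001
face angle as clamp 1.91 radial 75.5 tangential -22.1 wants 75,-21.5; est clamp 1.902
ball? 131.0 2.097 67.0
```

Request:
drive_tool --increments '[{"delta_pos": [-1.5, 0, 0], "turn": 0, "jaw": -1}, {"delta_pos": [-1.5, 0, 0], "turn": 0, "jaw": -1}, {"delta_pos": [0, 0, 0], "turn": 0, "jaw": -1}]'

```text
time: 16.02
tool_pos: [0.4713, 0.0796, 0.2024]
tcp_rot: [-1.169, -2.906, -0.002]
wrist_force: [-12.4, 15.4, 11.4]
width: 0.004
grip_force: 9.8
```

Request:
drive_tool --increments '[{"delta_pos": [-1.5, 0, 0], "turn": 0, "jaw": -1}, {"delta_pos": [-1.5, 0, 0], "turn": 0, "jaw": -1}, {"delta_pos": [0, 0, 0], "turn": 0, "jaw": -1}]'

```text
time: 16.27
tool_pos: [0.4722, 0.0789, 0.2023]
tcp_rot: [-1.169, -2.901, -0.004]
wrist_force: [-18.1, 22.8, 18.1]
width: 0.003
grip_force: 14.7
```

```bash
python3 a.py
```

```text
t 16.27 fix [-72.9  16.7] z 202.3 tooly-in-fix 0.766 tilt [-0.0121  0.0075] F [-18.1  22.8  18.1] w 0.003
face angle as clamp 1.908 radial 75.5 tangential -19.5 wants 75,-21.5; est clamp 1.934
```

The force climbs stiffly to 29 N, so this is the dead stop. I'll back off, rise clear and check.

Request:
drive_tool --increments '[{"delta_pos": [5, 0, 0], "turn": 0, "jaw": -1}, {"delta_pos": [10, -2, 0], "turn": 0, "jaw": -1}, {"delta_pos": [10, -10, 0], "turn": 0, "jaw": -1}, {"delta_pos": [0, -10, -20], "turn": 0, "jaw": -1}, {"delta_pos": [0, 0, -35], "turn": 0, "jaw": -1}, {"delta_pos": [0, 0, -35], "turn": 0, "jaw": -1}, {"delta_pos": [0, -20, -20], "turn": 0, "jaw": -1}, {"delta_pos": [20, -35, 0], "turn": 0, "jaw": -1}]'

```text
time: 16.98
tool_pos: [0.3957, 0.0507, 0.3196]
tcp_rot: [1.162, 2.902, 0.009]
wrist_force: [0.3, -1.3, 1.7]
width: -0.001
grip_force: 0.0
```

Request:
drive_tool --increments '[{"delta_pos": [38, 0, 0], "turn": 0, "jaw": -1}, {"delta_pos": [38, 0, 0], "turn": 0, "jaw": -1}, {"delta_pos": [38, 0, 0], "turn": 0, "jaw": -1}, {"delta_pos": [38, 0, 0], "turn": 0, "jaw": -1}, {"delta_pos": [38, 0, 0], "turn": 0, "jaw": -1}, {"delta_pos": [20, 0, 0], "turn": 0, "jaw": -1}, {"delta_pos": [0, 0, 0], "turn": 0, "jaw": -1}]'

```text
time: 17.57
tool_pos: [0.236, 0.1973, 0.3125]
tcp_rot: [1.162, 2.918, 0.002]
wrist_force: [0.3, 0.3, -0.9]
width: -0.0
grip_force: 0.0
```

```bash
python3 m.py pics/c6.png; python3 a.py
```

```text
[290.3 227.6] 2402.0 0.022 [562.1  50.7 135.8 230.    2.2]
[290.3 227.6] 2402.0 0.026 [561.8  50.6 135.2 228.9   2.2]
dark ((296.0714416503906, 287.21429443359375), 6.550516605377197) ((486.15667724609375, 66.06409454345703), (20.71825408935547, 20.834863662719727), 0.046673405915498734)
t 17.62 fix [-303.2  143.4] z 312.7 tooly-in-fix 0.7748 tilt [0.0022 0.0002] F [ 0.4  0.3 -0.1] w 0.002
face angle as clamp 1.916 radial 151.3 tangential -271.8 wants 75,-21.5; est clamp -1.421
ball? 75.0 1.9 117.5
```

View pics/c6.png

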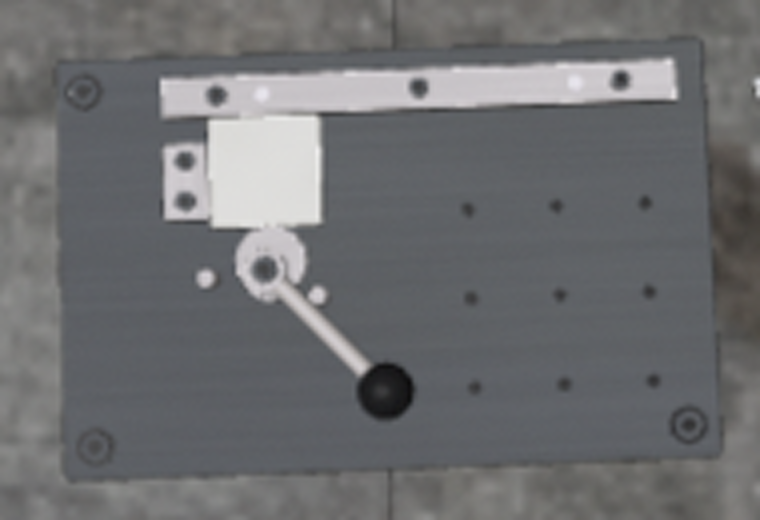

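The plate, at crop (265,172), touches both fence and stop, the cam bears on it, and the clamp measures 1.900. The robot is clear, so I'll hand in.

```bash
python3 -c "
from workcell import bot
print(bot.finish_job())"
```

```text
the job is handed in; nothing more can be done
None
```

The plate lies flat against the fence and end stop, the cam clamp is at its dead stop (measured 1.90 rad), and the job was handed in at about 18 s with the robot clear and only the plate and lever pushed.

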